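# Turn the pan warmer's heat wheels one click with a fingertip

### The job

The lidded pan on the warmer needs a little more heat and the open pan is empty, so its place goes off; each knurled wheel at the front serves the pan straight behind it. With a fingertip on its rim, roll the wheel in front of the lidded pan one click up (its top away from you) and the wheel in front of the open pan one click down (its top towards you). Do not clasp a wheel between the fingers, leave the pans and the timer where they stand, and end with the hand clear.

Things in the scene. Friction and masses are not known exactly. Their poses are not given: they have to be found in the camera images.
- warmer: Fixed low steel pan warmer, 350 (x) x 420 (y) x 75 mm high. Origin: centre of its underside, on the hob; x from its front (wheels) to its rear (pans), y to its left, z up. Two wheels stick up through the deck near the front, axles parallel to y, each between fixed cheeks 7 mm thick, rounded, 8 mm lower than the wheel's top. The pans' near walls are about 115 mm behind the wheel tops.
- left_wheel_top (a point): Topmost point of the left (+y) wheel at rest, x -115, y +100, z 97 mm of the warmer, with its axes; fixed. Black knurled wheel, 90 mm across, 30 mm wide (y), axle 45 mm below this point, 22 mm of it above the deck. Sprung bearing: pressed, it sinks up to 6 mm, from about 2 N and 1.5 N more per mm. A fingertip that does not slip travels 45 mm per rad.
- right_wheel_top (a point): The same for the right (-y) wheel, at x -115, y -100, z 97 mm of the warmer.
- left_wheel (a joint): Angle of the left wheel, rad: grows (hotter) as its top rolls to the warmer's +x, away from the robot. It rests in clicks at 0 (off), 0.5, 1.0, 1.5, with stops just past the first and last; starts at 0.5. About 1.2 N at the rim lifts it out of a click; past half way it snaps on. A silvery bar on the rim is 0.75 rad to the robot's side of the top at 0, as far to the pans' side at 1.5.
- right_wheel (a joint): The same for the right wheel.
- lidded_pan: Loose steel pan with a flat lid and lid handle, 164 x 178 x 125 mm high; origin at the centre of its underside, z up. It stands behind either the left or the right wheel.
- open_pan: Loose open empty steel pan, 162 x 176 x 100 mm high; origin at the centre of its underside. It stands behind the other wheel.
- timer: Loose round white kitchen timer, 68 mm across, 50 mm high, on the deck between the wheels; origin at the centre of its underside. Not to be used.

How it is judged (in metres and radians):
At the end, for the whole second after the job is handed in: The wheel in front of the lidded pan rests in the click at 1.0 rad (within 0.10) and the wheel in front of the open pan in the off click at 0 (within 0.10), both still; pans and timer within 15 mm of where they stood (((y of lidded_pan in the frame of warmer above 0 m and value of joint left_wheel between 0.9 and 1.1 rad and value of joint right_wheel between -0.1 and 0.1 rad) or (y of lidded_pan in the frame of warmer below 0 m and value of joint right_wheel between 0.9 and 1.1 rad and value of joint left_wheel between -0.1 and 0.1 rad)) and velocity of joint left_wheel between -0.1 and 0.1 rad/s and velocity of joint right_wheel between -0.1 and 0.1 rad/s and not (distance of lidded_pan from where it was at the start of the episode above 0.015 m) and not (distance of open_pan from where it was at the start of the episode above 0.015 m) and not (distance of timer from where it was at the start of the episode above 0.015 m)); the robot touches nothing.
It fails at once if a pan is shifted or lifted (more than 20 mm) (distance of any of lidded_pan, open_pan from where it was at the start of the episode above 0.02 m).
It fails at once if the timer is shifted or lifted (more than 20 mm) (distance of timer from where it was at the start of the episode above 0.02 m).
It fails at once if a wheel is clasped: the fingers straddle it with the point between their pads within 26 mm of its top ((distance between the grasp point and left_wheel_top below 0.026 m and z of the grasp point in the frame of left_wheel_top below 0.006 m and contact force between the fingers and anything else above 0.5 N) or (distance between the grasp point and right_wheel_top below 0.026 m and z of the grasp point in the frame of right_wheel_top below 0.006 m and contact force between the fingers and anything else above 0.5 N)).
It also fails if it takes over 45 s, if anything falls off the work surface, if the arm or the gripper's body presses on something with over 40 N, if the wrist force passes 120 N, or if a joint passes its speed limit or range.

### The arm

A 7-joint arm with a two-finger parallel gripper is mounted at the origin on a cart in front of the work surface, level with it; the furniture and walls round the work are solid. World frame = base frame: x ahead of the robot, y to its left, z up, the work surface at z = 0. Lengths are in mm, angles in rad, forces in N, time in s.
With the tool pointing down it reaches from about 400 to 850 mm from the base axis. Payload 4.4 kg.
Tool frame: the origin (TCP) lies midway between the tips of the shut fingers; the grasp point (between the pads) lies 19 mm behind it; z points along the fingers, y is the line along which they close (so a half turn about z gives the same grasp; the last joint's range is limited). The gripper opens to 94 mm and grips with 3 to 60 N. Pads are 16 mm wide; open, the fingers measure 119 mm over their backs; the gripper's body (75 mm by 177 mm) begins 78 mm behind the grasp point.
Start: joints at [1.2, 0.628, 0.038, 1.517, -0.027, 0.996, -0.02], TCP at [195.095, -620.045, 205.478] pointing down, gripper open.
Joint ranges: [-3.06, 3.06], [-0.37, 2.12], [-1.25, 1.32], [0.18, 2.47], [-1.1, 4.24], [0.23, 1.98], [-2.94, 2.94]. Speed limits (rad/s): [2.57, 2.57, 3.14, 3.14, 3.14, 3.14, 3.14].

### API

Orientations are given as a unit quaternion [x, y, z, w].
In Python, from bench import manip gives the robot as it stands. The module is installed in compiled form; this text tells all that it offers.
- The arm moves only by the tool drive_tool, never from a script. Its argument "rows" is a list that holds one entry, the list of rows, each a list of 5 numbers: the finger opening in mm, from 0 to 94, then the shift along the world's x, y, z in units of 30 mm (1.0 is 30 mm), then the turn about the world's z in units of 5 degrees (1.0 is 5 degrees). In form: [[[hand, x, y, z, turn], ...]]. A call has exactly 10 rows; each row shifts and turns the commanded pose from where the row before left it; what a row does not reach is not made up. A row lasts 1/10 s, in which the tool goes at most 50 mm and 8.59 degrees, less where a joint would pass 70% of its speed; a pose out of reach is approached as far as the arm can. A call is refused whole if a number of a shift passes 1 or a number of a turn 1, either way. A call with a gripper value outside its range is refused whole. The fingers move at their own pace and stop on an object; the grip force is fixed at half the most. Time passes only in rows, so rows that do not move let the fingers close, or fill a call up. It gives the time, the measured TCP pose, the force, the opening and the grip force at its end, in the units of the state.
- manip.get_state(): the state, without advancing time (a new reading comes with each control period).
- manip.capture(name): name is "scene" or "top" or "wrist"; returns the picture (384x512x3 uint8, red, green, blue); there is no depth.
- manip.calibration(name): a dict with "intrinsics" (3x3 intrinsics, pixels), "k1" (the pictures are not rectified: a ray, as slopes to the right and down, at radius r is drawn at 1 + k1 r^2 times it, then the intrinsics apply), "R" (3x3) and "t" (3): a world point X has camera coordinates R X + t; the wrist camera has in their place "T_tool_cam" (4x4, takes a point from camera to tool coordinates, whose origin is the TCP and whose axes are the flange's). Camera axes: x right, y down, z forward; pixel columns grow to the right and rows downward; lengths in mm; the calibration is good to about 2 mm. A picture is of the moment at which its call begins: read the wrist's pose just before it. calibration takes no time and is no camera call.
- manip.close_job(): hands the job in; it is judged then, once.
The state is a dict: "time": time; "qpos": joint angles; "qd": joint speeds; "joint_torque": joint torques, N m; "tool_pos": TCP position; "tcp_rot": TCP orientation; "ft_force": force on the tool from outside, world axes, zero at the start; "wrist_torque": the same for the moment, N m; "width": finger opening in mm; "gripper_force": force on a finger pad.
Only numpy, scipy, OpenCV 4.12 (cv2) and the standard library are available. Lean on these libraries where they do the work, as an engineer would, in place of code of your own. Each camera call takes 0.05 s, during which the arm holds its last target. There are 200 camera calls.

## Working session

There is one attempt and no reset: what is moved stays moved. The work goes in short steps, Python scripts to look and compute and a tool call to move; the robot and the scene stay as the last step left them, time stands still between calls to the robot, and variables do not carry over. Pictures are saved under pics/ and viewed, at most 10 in all, crops included, and the job is handed in when it is done.

Besides the shell and the picture viewer there is one more tool, called after ">>>" as name(argument=value, ...) on one line, values as JSON. drive_tool: Moves the arm, as the interface text tells. Its arguments: {"type":"object","properties":{"rows":{"type":"array","items":{"type":"array","items":{"type":"array","items":{"type":"number"}}}}},"required":["rows"]}

```bash
mkdir -p pics; python3 - <<'E'
from bench import manip
import cv2
s=manip.get_state();print(s)
for n in("scene","top"):
    im=manip.capture(n);cv2.imwrite(f"pics/{n}0.png",cv2.resize(im[:,:,::-1],(800,600),interpolation=cv2.INTER_CUBIC));print(n,manip.calibration(n))
print(manip.calibration("wrist"))
E
```

```text
{'time': 0.0, 'qpos': array([ 1.20017755,  0.62931337,  0.03845726,  1.51836528, -0.02699754,
        0.9962739 , -0.01999461]), 'qd': array([-7.49911022e-04, -1.04164168e-03, -9.32828597e-06,  1.45460647e-03,
        2.45769981e-03, -1.57882053e-03, -3.73815368e-04]), 'joint_torque': array([ 2.89925379e-05, -5.49721670e+01,  1.14361469e+00, -1.86638367e+01,
       -5.21522784e-02,  2.36076966e-02,  1.67561789e-04]), 'tool_pos': array([ 194.89832171, -619.40141916,  204.57649445]), 'tcp_rot': array([ 9.88408159e-01,  1.51817206e-01, -1.56293191e-04, -9.07375461e-04]), 'ft_force': array([1.12035199, 0.30751161, 0.5593964 ]), 'wrist_torque': array([-0.02381216, -0.04365867,  0.01124468]), 'gripper_force': 0.0, 'width': 93.48790421208172}
scene {'intrinsics': array([[416.66724687,   0.        , 252.56232362],
       [  0.        , 416.66724687, 182.49808857],
       [  0.        ,   0.        ,   1.        ]]), 'k1': -0.06483180389970812, 'R': array([[-0.73540116, -0.67762624, -0.00279668],
       [-0.52864952,  0.57629474, -0.62322874],
       [ 0.42392786, -0.45684467, -0.7820346 ]]),
[... 318 characters left out ...]
[-0.98269159,  0.00584279, -0.18515696],
       [ 0.18484088, -0.03539305, -0.98213094]]), 't': array([ 51.51002909, 595.24763111, 834.78481744])}
{'intrinsics': array([[269.90656315,   0.        , 252.58217686],
       [  0.        , 269.90656315, 188.6224583 ],
       [  0.        ,   0.        ,   1.        ]]), 'k1': -0.05911016818880539, 'T_tool_cam': array([[-8.67398444e-05, -9.73296307e-01, -2.29552371e-01,
         6.65761548e+01],
       [ 9.99999803e-01,  5.81746418e-05, -6.24524114e-04,
         6.66720204e-02],
       [ 6.21201141e-04, -2.29552380e-01,  9.73296111e-01,
        -1.79354994e+02],
       [ 0.00000000e+00,  0.00000000e+00,  0.00000000e+00,
         1.00000000e+00]])}
```

View pics/scene0.png

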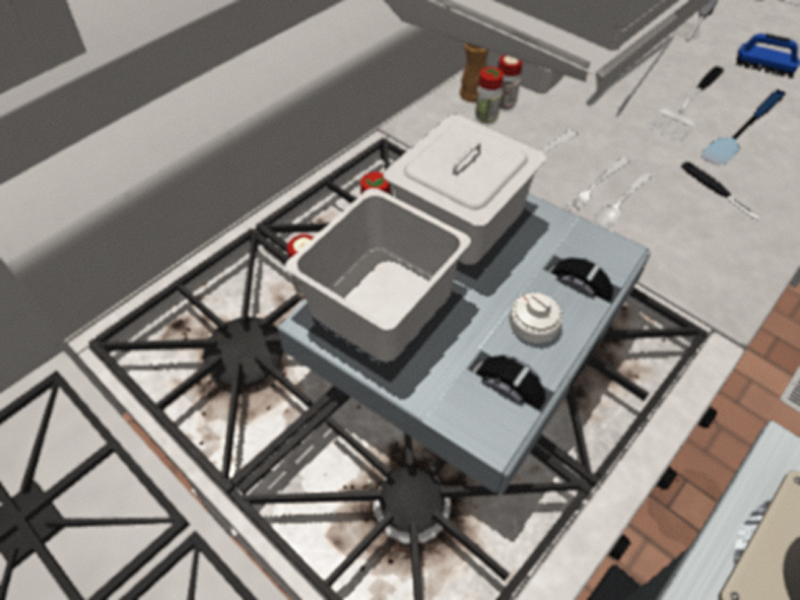

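View pics/top0.png

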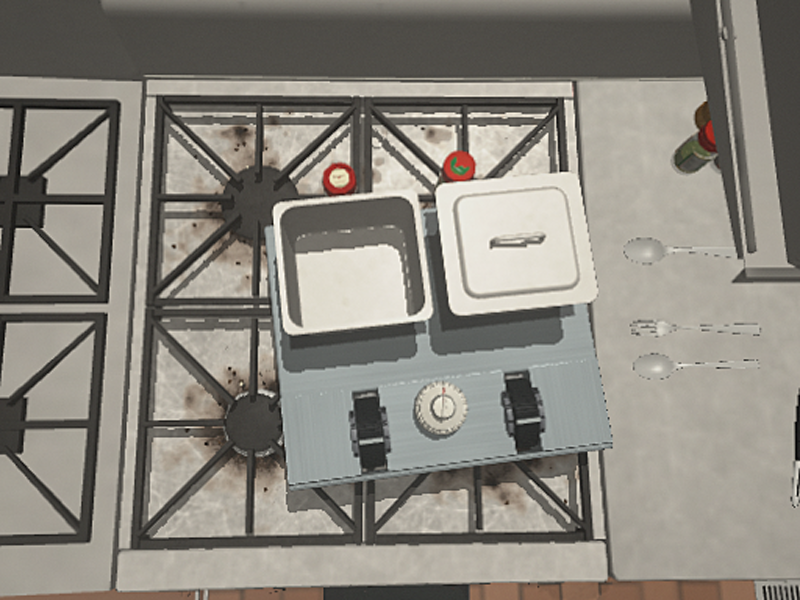

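The lidded pan is on the right (-y) in the top view at (515,245), and the open pan is on the left. The wheels are at about (370,430) for the left and (523,410) for the right. I'll enlarge both for corner picking.

```bash
python3 - <<'E'
import cv2
from bench import manip
a=manip.capture("top")[:,:,::-1];b=manip.capture("scene")[:,:,::-1]
c=a[225:325,165:405];cv2.imwrite("pics/t1.png",cv2.resize(c,(792,330),interpolation=cv2.INTER_CUBIC))
c=b[120:320,170:426];cv2.imwrite("pics/s1.png",cv2.resize(c,(768,600),interpolation=cv2.INTER_CUBIC))
E
```

```text
(no output)
```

View pics/t1.png

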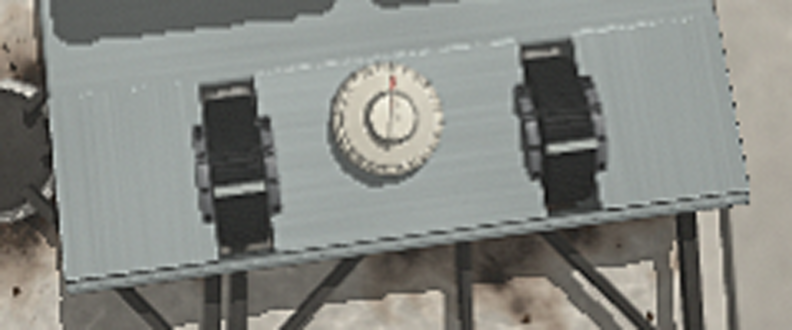

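View pics/s1.png

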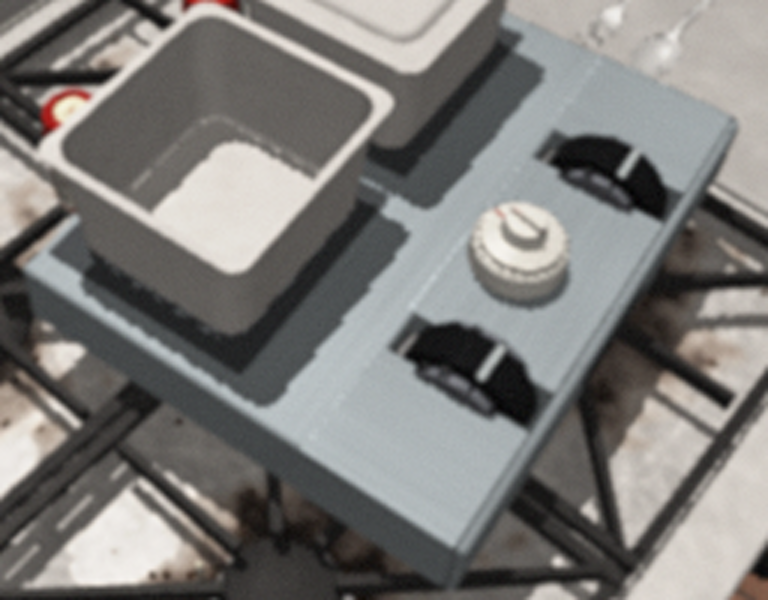

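The t1 crop shows deck front corners at (65,283) and (748,193), with bars at (240,187) and (571,145). The s1 crop shows deck corners at (450,553), (735,120) and (22,265), with bars at (491,363) and (629,163).

```bash
cat > h.py <<'E'
import numpy as np
from bench import manip
def proj(n,X):
    c=manip.calibration(n);p=np.atleast_2d(X)@c["R"].T+c["t"];s=p[:,:2]/p[:,2:]
    s=s*(1+c["k1"]*(s**2).sum(1,keepdims=True));K=c["intrinsics"]
    return s*[K[0,0],K[1,1]]+K[:2,2]
E
python3 - <<'E'
from h import *
from scipy.optimize import least_squares
bx,bz=-115-45*np.sin(.25),97-45*(1-np.cos(.25))
FL,FR,RL=(-175,210,75),(-175,-210,75),(175,210,75);BL,BR=(bx,100,bz),(bx,-100,bz)
T=np.array([FL,FR,BL,BR]);t=np.array([(65,284),(748,194),(240,187),(571,145)])/3.3+[165,225]
S=np.array([FL,FR,RL,BL,BR]);s=np.array([(452,555),(735,120),(22,265),(491,363),(629,163)])/3+[170,120]
def W(q,P):
    c,d=np.cos(q[3]),np.sin(q[3]);return P@np.array([[c,-d,0],[d,c,0],[0,0,1]]).T+q[:3]
f=lambda q:np.r_[(proj("top",W(q,T))-t).ravel(),(proj("scene",W(q,S))-s).ravel()]
r=least_squares(f,[600,0,0,0],x_scale=[100,100,100,.1]);q=r.x
print(q.round(3));print(r.fun.reshape(-1,2).round(1).tolist())
print(W(q,np.array([(-115,100,97),(-115,-100,97)])).round(1))
E
```

```text
[ 5.53627e+02 -1.84870e+01 -5.61300e+00  1.10000e-01]
[[0.5, 1.0], [0.9, 1.8], [0.0, -1.7], [-0.4, -1.4], [2.3, -0.2], [1.6, 0.6], [-1.3, -0.0], [-1.9, -0.1], [-1.5, 0.8]]
[[ 428.4   68.3   91.4]
 [ 450.2 -130.5   91.4]]
```

```bash
python3 - <<'E'
from h import *
from scipy.optimize import least_squares
bx,bz=-115-45*np.sin(.25),97-45*(1-np.cos(.25))
FL,FR,RL=(-175,210,73),(-175,-210,73),(175,210,75);BL,BR=(bx,100,bz),(bx,-100,bz)
T=np.array([FL,FR,BL,BR]);t=np.array([(65,291),(748,204),(240,187),(571,145)])/3.3+[165,225]
S=np.array([FL,FR,RL,BL,BR]);s=np.array([(459,557),(738,123),(22,265),(491,363),(629,163)])/3+[170,120]
def W(q,P):
    c,d=np.cos(q[3]),np.sin(q[3]);return P@np.array([[c,-d,0],[d,c,0],[0,0,1]]).T+q[:3]
for z0 in (None,0.,-99):
    g=lambda q:np.r_[q[:2],q[2] if z0 is None else z0 ,q[3]]
    def f(q):
        a=proj("top",W(g(q),T))-t;b=proj("scene",W(g(q),S))-s
        if z0==-99: a=a[2:];b=b[3:];
        return np.r_[a.ravel(),b.ravel()]
    if z0==-99:
        g=lambda q:q
    r=least_squares(f,[600,0,0,0],x_scale=[100,100,100,.1]);q=g(r.x)
    print(q.round(3));print(r.fun.reshape(-1,2).round(1).tolist())
    print(W(q,np.array([(-115,100,97),(-115,-100,97)])).round(1))
E
```

```text
[ 5.51436e+02 -1.81230e+01 -3.40000e+00  1.10000e-01]
[[0.3, 0.0], [0.8, -0.1], [-0.1, -0.5], [-0.3, -0.2], [0.9, -0.0], [1.4, 0.1], [-0.8, 0.1], [-0.8, 0.1], [-0.4, 0.7]]
[[ 426.2   68.7   93.6]
 [ 448.1 -130.1   93.6]]
[ 5.51098e+02 -1.69070e+01  0.00000e+00  1.11000e-01]
[[-0.5, 0.5], [0.9, 0.0], [-0.7, -0.2], [-0.4, -0.1], [1.1, -0.2], [1.7, -0.6], [-1.4, -0.3], [-0.7, -0.4], [-0.2, 0.1]]
[[ 425.8   69.8   97. ]
 [ 447.8 -129.    97. ]]
[ 5.50555e+02 -1.76840e+01 -1.23200e+00  1.14000e-01]
[[-0.0, 0.2], [0.0, -0.1], [-0.1, -0.2], [-0.0, 0.2]]
[[ 424.9   68.6   95.8]
 [ 447.7 -130.1   95.8]]
```

Both wheels and the heights fit: left wheel top at about (425.5, 69, 96), right at about (448, -130, 96), yaw 0.112. The right wheel goes up and the left goes down. I'll approach with the fingers shut, closing along the axle.

>>> drive_tool(rows=[[[0, 0.4, 0.8, 0, -0.22], [0, 0.4, 0.8, 0, -0.22], [0, 0.4, 0.8, 0, -0.22], [0, 0.4, 0.8, 0, -0.22], [0, 0.4, 0.8, 0, -0.22], [0, 0.4, 0.8, 0, -0.22], [0, 0.4, 0.8, 0, -0.22], [0, 0.4, 0.8, 0, -0.22], [0, 0.4, 0.8, 0, -0.22], [0, 0.4, 0.8, 0, -0.22]]])

```text
time: 1.2
tool_pos: [315.4, -379.0, 205.4]
tcp_rot: [0.998, 0.056, 0.0, -0.0]
ft_force: [-0.2, -0.5, -0.4]
width: 17.3
gripper_force: 0.0
```

>>> drive_tool(rows=[[[0, 0.4, 0.8, 0, 0], [0, 0.4, 0.8, 0, 0], [0, 0.4, 0.8, 0, 0], [0, 0.4, 0.8, 0, 0], [0, 0.4, 0.8, 0, 0], [0, 0.4, 0.8, -0.2, 0], [0, 0.4, 0.8, -0.3, 0], [0, 0.4, 0.8, -0.5, 0], [0, 0.4, 0.8, -0.5, 0], [0, 0.4, 0.8, -0.5, 0]]])

```text
time: 2.2
tool_pos: [435.6, -139.1, 145.1]
tcp_rot: [0.998, 0.056, 0.0, 0.0]
ft_force: [0.5, -0.3, -0.3]
width: 0.5
gripper_force: 0.0
```

```bash
python3 - <<'E'
from h import *
import cv2
s=manip.get_state();print(s["time"],s["tool_pos"],s["tcp_rot"],s["ft_force"],s["width"],s["qpos"])
a=manip.capture("wrist")[:,:,::-1];b=manip.capture("scene")[120:320,170:426,::-1]
cv2.imwrite("pics/c2.png",np.hstack([cv2.resize(a,(400,300)),cv2.resize(b,(384,300),interpolation=cv2.INTER_CUBIC)]))
E
```

```text
2.2 [ 435.62272336 -139.0926555   145.05489922] [9.98412396e-01 5.63258744e-02 2.75336943e-04 8.20979734e-05] [ 0.45361036 -0.33687624 -0.33026086] 0.45218087753890956 [ 0.2197969   0.4532448   0.03865084  2.10265514 -0.03063955  0.58562841
 -1.17800976]
```

View pics/c2.png

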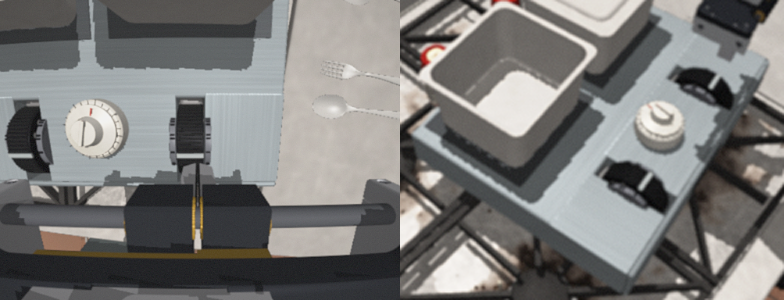

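The wrist view (left half) shows the shut fingers just right of and in front of the right wheel, whose bar is at (189,155). I'll check the bar position against the fit.

```bash
python3 - <<'E'
from h import *
import cv2
from scipy.spatial.transform import Rotation as Ro
s=manip.get_state();c=manip.calibration("wrist");T=c["T_tool_cam"];R=Ro.from_quat(s["tcp_rot"]).as_matrix()
K=c["intrinsics"]
for px in [(189*1.28,155*1.28),(30*1.28,158*1.28)]:
    d=np.array([(px[0]-K[0,2])/K[0,0],(px[1]-K[1,2])/K[1,1]]);d=d/(1+c["k1"]*(d@d))
    o=s["tool_pos"]+R@T[:3,3];v=R@T[:3,:3]@np.r_[d,1]
    print((o+v*(95-o[2])/v[2]).round(1))
q=[551,-17.5,-1,.112]
a=q[3]
for y in(-100,100):
    print(q[0]+np.cos(a)*-126.1-np.sin(a)*y,q[1]+np.sin(a)*-126.1+np.cos(a)*y)
a=manip.capture("wrist")[180:270,190:320,::-1]
cv2.imwrite("pics/w3.png",cv2.resize(a,None,fx=6,fy=6,interpolation=cv2.INTER_CUBIC))
E
```

```text
[ 438.2 -126.1   95. ]
[411.9  59.1  95. ]
436.86667200744716 -130.9671469692631
414.5134735771901 67.77976374870897
```

View pics/w3.png

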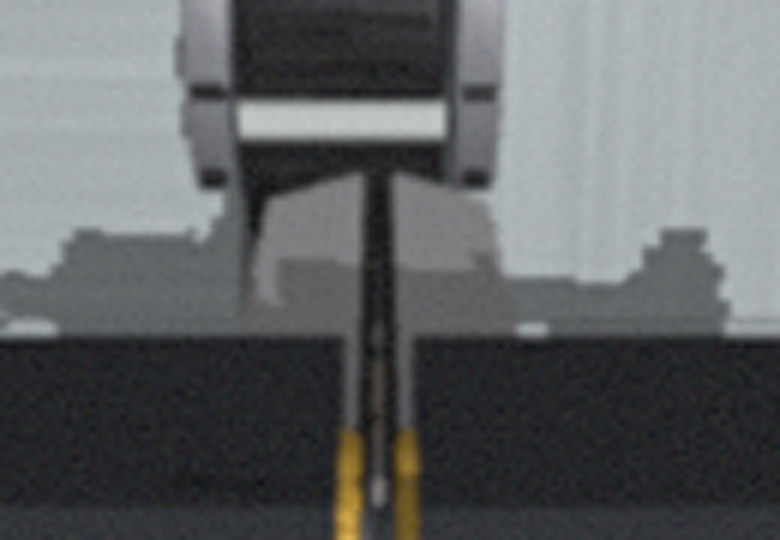

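Re-read in the enlarged crop, the bar at (342,120) gives about (437,-130.4), which agrees with the fit. I'll line up and descend to just above the rim.

>>> drive_tool(rows=[[[0, 0.06, 0.1, -0.2, 0], [0, 0, 0.1, -0.3, 0], [0, 0, 0.1, -0.3, 0], [0, 0, 0, -0.3, 0], [0, 0, 0, -0.2, 0], [0, 0, 0, -0.1, 0], [0, 0, 0, -0.1, 0], [0, 0, 0, -0.05, 0], [0, 0, 0, 0, 0], [0, 0, 0, 0, 0]]])

```text
time: 3.35
tool_pos: [437.1, -131.1, 99.1]
tcp_rot: [0.998, 0.056, 0.0, 0.0]
ft_force: [0.1, -0.2, -0.5]
width: 0.4
gripper_force: 0.0
```

>>> drive_tool(rows=[[[0, 0, 0, -0.02, 0], [0, 0, 0, -0.02, 0], [0, 0, 0, -0.02, 0], [0, 0, 0, -0.02, 0], [0, 0, 0, -0.02, 0], [0, 0, 0, 0, 0], [0, 0, 0, 0, 0], [0, 0, 0, 0, 0], [0, 0, 0, 0, 0], [0, 0, 0, 0, 0]]])

```text
time: 4.35
tool_pos: [437.0, -131.1, 96.0]
tcp_rot: [0.998, 0.056, 0.0, 0.0]
ft_force: [-0.2, 0.0, 3.0]
width: 0.8
gripper_force: 1.7
```

>>> drive_tool(rows=[[[0, 0, 0, -0.05, 0], [0, 0, 0, -0.04, 0], [0, 0.1, 0.01, 0, 0], [0, 0.1, 0.01, 0, 0], [0, 0.1, 0.01, 0, 0], [0, 0.1, 0.01, 0, 0], [0, 0.1, 0.01, 0, 0], [0, 0.1, 0.01, 0, 0], [0, 0.1, 0.01, 0, 0], [0, 0.05, 0.01, 0, 0]]])

```text
time: 5.35
tool_pos: [459.6, -128.4, 93.5]
tcp_rot: [0.998, 0.056, -0.0, -0.0]
ft_force: [-1.8, -0.2, 6.6]
width: 0.7
gripper_force: 3.5
```

>>> drive_tool(rows=[[[0, 0, 0, 0, 0], [0, 0, 0, 0.05, 0], [0, 0, 0, 0.1, 0], [0, 0, 0, 0.2, 0], [0, 0, 0, 0.5, 0], [0, 0, 0, 0.5, 0], [0, -0.5, 0, 0.5, 0], [0, -0.5, 0, 0.2, 0], [0, -0.5, 0, 0, 0], [0, 0, 0, 0, 0]]])

```text
time: 6.35
tool_pos: [411.5, -128.6, 154.7]
tcp_rot: [0.998, 0.056, -0.001, -0.0]
ft_force: [0.0, 0.2, 0.4]
width: 0.7
gripper_force: 0.0
```

```bash
python3 - <<'E'
from h import *
import cv2
s=manip.get_state();print(s["time"],s["tool_pos"],s["ft_force"])
a=manip.capture("wrist")[:,:,::-1];b=manip.capture("scene")[120:320,170:426,::-1]
cv2.imwrite("pics/c4.png",np.hstack([cv2.resize(a,(400,300)),cv2.resize(b,(384,300),interpolation=cv2.INTER_CUBIC)]))
E
```

```text
6.35 [ 411.46292506 -128.55855191  154.70016254] [0.04064778 0.24879167 0.37739353]
```

View pics/c4.png

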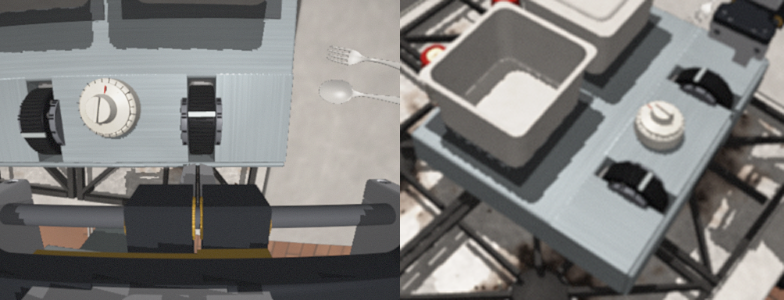

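The right bar has rolled past the top, to (202,111) in the wrist view. The left bar is unchanged at (34,136). I'll confirm the angle numerically later and go on to the left wheel.

>>> drive_tool(rows=[[[0, 0.09, 0.6, 0, 0], [0, 0.09, 0.9, 0, 0], [0, 0.09, 0.9, 0, 0], [0, 0.09, 0.9, 0, 0], [0, 0.09, 0.9, 0, 0], [0, 0.09, 0.9, 0, 0], [0, 0.09, 0.9, 0, 0], [0, 0.09, 0.63, 0, 0], [0, 0, 0, 0, 0], [0, 0, 0, 0, 0]]])

```text
time: 7.45
tool_pos: [436.2, 70.1, 154.5]
tcp_rot: [0.998, 0.057, -0.0, 0.0]
ft_force: [0.2, -0.1, -0.3]
width: 0.3
gripper_force: 0.0
```

```bash
cat >> h.py <<'E'
from scipy.optimize import least_squares
def pr(s,X):
    from scipy.spatial.transform import Rotation as Ro
    c=manip.calibration("wrist");T=c["T_tool_cam"];R=Ro.from_quat(s["tcp_rot"]).as_matrix();K=c["intrinsics"]
    p=(R.T@(X-s["tool_pos"])-T[:3,3])@T[:3,:3];d=p[:2]/p[2];d=d*(1+c["k1"]*d@d)
    return d*[K[0,0],K[1,1]]+K[:2,2]
def bar(th,y):
    a=th-.75;c,d=np.cos(.112),np.sin(.112);x=-115+45*np.sin(a);z=97-45*(1-np.cos(a))
    return np.array([551+c*x-d*y,-17.5+d*x+c*y,z])
E
python3 - <<'E'
from h import *
import cv2
s=manip.get_state();print(s["time"],s["tool_pos"],s["tcp_rot"],s["qpos"])
for y in (100,-100): print([(th,pr(s,bar(th,y)).round(0).tolist(),(proj("top",bar(th,y))[0]).round(0).tolist()) for th in(0,.5,1)])
a=manip.capture("wrist")[:,:,::-1];t=manip.capture("top")[220:310,200:370,::-1]
cv2.imwrite("pics/c5.png",np.vstack([cv2.resize(a,(512,280))[:0],a[80:250],cv2.resize(t,(512,271),interpolation=cv2.INTER_CUBIC)]))
E
```

```text
7.45 [436.1972132   70.08984852 154.47338643] [ 9.98386758e-01  5.67785214e-02 -1.66043287e-04  2.29558179e-04] [-0.26038535  0.41939325  0.0506653   2.13038613 -0.03619147  0.59299415
 -1.64125771]
[(0, [253.0, 237.0], [239.0, 292.0]), (0.5, [253.0, 222.0], [237.0, 282.0]), (1, [253.0, 199.0], [236.0, 270.0])]
[(0, [448.0, 236.0], [338.0, 279.0]), (0.5, [458.0, 221.0], [338.0, 269.0]), (1, [463.0, 199.0], [336.0, 257.0])]
```

View pics/c5.png

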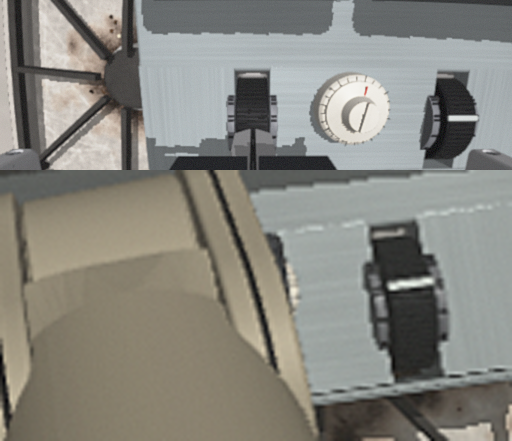

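The right bar is at (463,198) in the wrist image, against a prediction of (463,199) for 1.0, so it is confirmed. Next is the left wheel.

>>> drive_tool(rows=[[[0, 0, 0, -0.2, 0], [0, 0, 0, -0.4, 0], [0, 0, 0, -0.4, 0], [0, 0, 0, -0.4, 0], [0, 0, 0, -0.2, 0], [0, 0, 0, -0.15, 0], [0, 0, 0, -0.1, 0], [0, 0, 0, -0.05, 0], [0, 0, 0, -0.05, 0], [0, 0, 0, 0, 0]]])

```text
time: 8.55
tool_pos: [436.2, 70.2, 96.5]
tcp_rot: [0.998, 0.056, 0.0, 0.0]
ft_force: [-0.1, -0.1, 3.5]
width: 0.5
gripper_force: 1.4
```

>>> drive_tool(rows=[[[0, 0, 0, -0.05, 0], [0, 0, 0, -0.04, 0], [0, -0.1, -0.01, 0, 0], [0, -0.1, -0.01, 0, 0], [0, -0.1, -0.01, 0, 0], [0, -0.1, -0.01, 0, 0], [0, -0.1, -0.01, 0, 0], [0, -0.1, -0.01, 0, 0], [0, -0.1, -0.01, 0, 0], [0, -0.05, -0.01, 0, 0]]])

```text
time: 9.55
tool_pos: [414.0, 67.7, 94.0]
tcp_rot: [0.998, 0.056, 0.001, 0.0]
ft_force: [-0.1, -0.4, 6.7]
width: 0.4
gripper_force: 3.0
```

>>> drive_tool(rows=[[[0, 0, 0, 0, 0], [0, 0, 0, 0.05, 0], [0, 0, 0, 0.1, 0], [0, 0, 0, 0.2, 0], [0, 0, 0, 0.5, 0], [0, 0, 0, 0.5, 0], [0, 0, -0.5, 0.5, 0], [0, 0, -0.5, 0.5, 0], [0, 0, -0.5, 0, 0], [0, 0, 0, 0, 0]]])

```text
time: 10.55
tool_pos: [413.6, 21.4, 164.7]
tcp_rot: [0.998, 0.055, 0.001, 0.0]
ft_force: [-0.0, 0.4, 0.8]
width: 0.4
gripper_force: 0.0
```

```bash
python3 - <<'E'
from h import *
import cv2
s=manip.get_state();print(s["time"],s["tool_pos"],s["ft_force"])
for y in (100,-100): print([(th,pr(s,bar(th,y)).round(0).tolist(),(proj("scene",bar(th,y))[0]).round(0).tolist()) for th in(0,.5,1)])
a=manip.capture("wrist")[:,:,::-1];t=manip.capture("scene")[140:290,250:400,::-1]
cv2.imwrite("pics/c6.png",np.vstack([a[80:250],cv2.resize(t,(512,400),interpolation=cv2.INTER_CUBIC)]))
E
```

```text
10.55 [413.63084726  21.35162033 164.71019577] [-0.03797494  0.42648972  0.81447529]
[(0, [207.0, 207.0], [341.0, 249.0]), (0.5, [204.0, 191.0], [333.0, 240.0]), (1, [203.0, 168.0], [323.0, 234.0])]
[(0, [403.0, 206.0], [387.0, 182.0]), (0.5, [412.0, 190.0], [380.0, 174.0]), (1, [415.0, 167.0], [370.0, 169.0])]
```

View pics/c6.png

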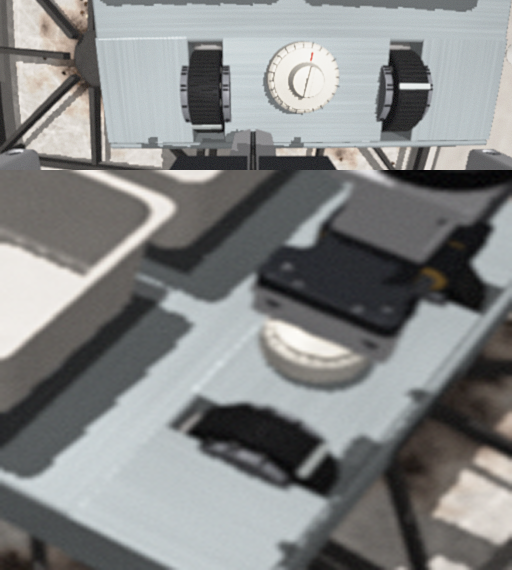

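In the wrist image the left bar is at (208,207), predicted (207,207) for 0. The right bar is at (415,166), predicted (415,167) for 1.0. The pans and timer have not moved, and the hand is clear, with no contact force and about 70 mm above the wheels. Handing in.

```bash
python3 -c "
from bench import manip
print(manip.close_job())"
```

```text
the job is handed in; nothing more can be done
None
```

I rolled the right wheel, in front of the lidded pan, one click up to 1.0 and the left wheel, in front of the open pan, down to off (0). The camera confirmed both settings, the pans and timer look unmoved, the hand is clear, and the job was handed in at about 10.6 s; no verdict was returned.

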